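Steady a freshly placed chocolate with the sprung setting tongs

ROBOT

A 6-joint arm with a two-finger parallel gripper is mounted at the origin on the work surface. World frame = base frame: x ahead of the robot, y to its left, z up, the work surface at z = 0. Lengths are in m, angles in rad, forces in N, time in s.
With the tool pointing down it reaches from about 0.275 to 0.75 m from the base axis. Payload 10.2 kg.
Tool frame: the origin (TCP) lies midway between the tips of the shut fingers; the grasp point (between the pads) lies 19 mm behind it (env.hold_point_z is the distance from the TCP to the grasp point, in m); x points along the fingers, z is the direction in which the jaws open and shut, and the axes are right-handed (so a half turn about x gives the same grasp; the last joint's range is limited). The gripper opens to 85 mm and grips with 20 to 120 N. Pads are 22 mm wide; open, the fingers measure 114 mm over their backs; the gripper's body (76 mm by 85 mm) begins 54 mm behind the grasp point. The pads swing forward as they close: fully open they stand 13 mm farther back than shut.
Start: joints at [-1.554, 0.313, 1.498, -0, 1.331, -0.223], TCP at [0.125, -0.51, 0.231] pointing down, gripper open.
Joint ranges: [-2.94, 2.94], [-0.97, 2.17], [0.19, 2.56], [-1.23, 4.37], [0.02, 3.11], [-2.88, 2.88]. Speed limits (rad/s): [2.39, 2.39, 3.01, 3.14, 3.14, 3.14].

INTERFACE

Orientations are given as a unit quaternion [x, y, z, w].
In Python, from bench import env, kinematics, monitor, eyes, job gives the robot as it stands. The module is installed in compiled form; this text tells all that it offers. Calls block until the motion is done:
- env.reach(position, orientation): joint-space move of the TCP to a pose.
- env.movel(position, velocity=0.15, frame=None, guard=None): straight line of the TCP; frame=None keeps the orientation; velocity is the mean speed in m/s. With guard (N) it stops when the force on the tool has changed by that much, and returns True; else False.
- env.set_joints(angles): joint-space move.
- env.release() and env.close_gripper(effort=None): open the fingers fully, or close them until they stop; effort is the grip in N (None keeps the last).
- env.hold(seconds).
- kinematics.ik(position, orientation): joint angles nearest the present ones, or None.
- monitor.sense(): the state.
- eyes.grab_frame(name): name is "side" or "top" or "wrist"; returns a dict with "frame" (400x640x3 uint8, red, green, blue), "mtx" (3x3 intrinsics, pixels), "view" (4x4, takes a point from world to camera coordinates). Camera axes: x right, y down, z forward; pixel columns grow to the right and rows downward; lengths in m; the calibration is good to about 2 mm. A picture is of the moment at which its call begins. There is no depth.
A pose or a line that the arm cannot do raises env.MotionError and nothing moves.
- job.hand_in(): hands the job in, once; it reports no verdict.
The state is a dict: "clock": time; "joints": joint angles; "qvel": joint speeds; "joint_efforts": joint torques, N m; "position": TCP position; "ee_rot": TCP orientation; "contact_force": force on the tool from outside, world axes, zero at the start; "ft_torque": the same for the moment, N m; "finger_gap": opening from 0.0 (shut) to 1.0 (fully open).
Only numpy, scipy, OpenCV 4.12 (cv2) and the standard library are available. Lean on these libraries where they do the work, as an engineer would, in place of code of your own. Each camera call takes 0.05 s, during which the arm holds its last target.

TASK

Take the ivory chocolate out of the compartment tray and stand it upright in the middle of the white plinth on the setting stand, between the open tips of the sprung tongs, setting it down rather than dropping it, and let go of it. Then squeeze the tongs by their blue pads until each tip stands over its red line, so that the tips guard the chocolate without pinching it, and keep that gap steady for at least two seconds; the program finishes while still holding the tongs squeezed at the lines. Leave the dark chocolates, the bowl and the spatula where they are.

Things in the scene. Friction and masses are not known exactly. Their poses are not given: they have to be found in the camera images.
- ivory_choc: Ivory-coloured solid chocolate, an upright cylinder 26 mm in diameter and 40 mm tall, about 28 g, standing in one of the three compartments of the tray (which one varies). Origin at the centre of its underside, z up along its axis.
- tray: Fixed clear-plastic tray, 100 mm (its x) by 276 mm (its y), three compartments in a row along its y, each about 92 x 87 mm inside, centres about 90 mm apart; walls 4 mm thick, rims 14 mm above the table, floor 4 mm above it. Origin at the centre of its underside, on the table. One chocolate stands in each compartment, up to about 8 mm off its centre.
- stand: Fixed setting stand: grey base plate 250 mm (its x) by 100 mm (its y), 10 mm thick. At its -x end an aluminium post, 68 mm high (71 mm over the pivot caps), 30 x 44 mm, carries the hinges of the tongs; at its +x end stands the white plinth. The tongs point along +x, their tips over the plinth, and close along y. Origin at the centre of the base plate's underside, on the table; x from post to plinth, z up.
- plinth (a point): Middle of the top face of the white plinth, where the chocolate is to stand; 85 mm along +x from the stand's origin, 50 mm above the table. The plinth's top measures 50 mm (stand x) by 90 mm (stand y). Axes as the stand's.
- line_left (a point): Point on the left red line (3 mm wide, painted on the plinth along the stand's x), 18 mm to stand +y of the plinth's middle.
- line_right (a point): Point on the right red line, 18 mm to stand -y of the plinth's middle. The two lines are thus 36 mm apart: the marked tip gap.
- tip_left (a point): Tip of the left (stand +y) tong arm, on the middle of the 3 mm thick, 8 mm tall steel bar, 57 mm above the table (7 mm above the plinth; bar's top edge 61 mm above the table), beside the plinth's middle; the bar runs on 10 mm farther. With the tongs at rest the two tip points are 72 mm apart.
- tip_right (a point): The same point of the right (stand -y) tong arm.
- pad_left (a point): Middle of the outer face of the blue grip pad on the left tong arm, 30 mm long, 6 mm thick, 18 mm tall, centred 57 mm above the table (its top edge 66 mm), about 118 mm from the hinge, that is at stand x = +33 mm, about 52 mm from the tip point. At rest the outer faces are about 61 mm apart; with the tips over the lines about 36 mm, and then parallel to the stand's x. Squeeze both pads together along the stand's y, from above.
- pad_right (a point): The same point of the blue pad on the right tong arm.
- tong_left (a joint): Hinge angle of the left arm, rad: 0 at rest (fully open), growing as it closes, about 0.106 with the tip over its line, stop at 0.17. Sprung open, 4 N m/rad with a preload of 0.2 N m: about 5 N at the pad with the tip over the line; it springs back when let go. Each arm moves on its own; a tip moves about 1.44 times as far as its pad.
- tong_right (a joint): The same for the right arm.
- dark_choc_a: Dark brown chocolate of the same shape and size as the ivory one, in another compartment; leave alone. Origin at the centre of its underside.
- dark_choc_b: The other dark brown chocolate, likewise.
- bowl: Loose steel bowl, 110 mm across, 55 mm tall, beyond the work; leave alone. Origin at the centre of its underside.
- spatula: Loose spatula about 250 mm long, lying flat to the robot's right of the stand; leave alone.
Mind the look-alikes: they are no part of the job. Leave any purple look-alike of the ivory_choc alone.

How it is judged:
On the way, in this order (a step that is already met when the one before it is completed fails the run):
1. the ivory chocolate stands on the middle of the plinth, let go, the tongs still open (horizontal distance between ivory_choc and plinth below 0.008 m and z of ivory_choc in the frame of plinth between -0.004 and 0.004 m and angle between ivory_choc's own z axis and vertical below 0.12 rad and linear speed of ivory_choc below 0.03 m/s and contact force between the fingers and ivory_choc below 0.05 N and distance between tip_left and tip_right above 0.06 m), for 0.2 s.
2. the tongs are squeezed so that the tips stand over the red lines, held steady for two seconds, the chocolate standing between them (horizontal distance between ivory_choc and plinth below 0.008 m and z of ivory_choc in the frame of plinth between -0.004 and 0.004 m and angle between ivory_choc's own z axis and vertical below 0.12 rad and linear speed of ivory_choc below 0.03 m/s and contact force between the fingers and ivory_choc below 0.05 N and distance between tip_left and tip_right between 0.032 and 0.04 m and horizontal distance between tip_left and line_left below 0.005 m and contact force between the fingers and tong_left above 0.5 N and velocity of joint tong_left between -0.05 and 0.05 rad/s and horizontal distance between tip_right and line_right below 0.005 m and contact force between the fingers and tong_right above 0.5 N and velocity of joint tong_right between -0.05 and 0.05 rad/s), for 2 s.
At the end, for the whole second after the job is handed in: The ivory chocolate stands upright (within 0.12 rad) on the plinth within 8 mm of its middle, not touched by the fingers; the fingers press both tong arms (over 0.5 N each), the tip points are 32 to 40 mm apart (36 mm marked), each within 5 mm of its red line, and the arms are still (all of step 2); the arm keeps its last pose, push and grip.
It fails at once if a dark chocolate, the bowl or the spatula is shifted more than 15 mm (distance of any of dark_choc_a, dark_choc_b, bowl, spatula from where it was at the start of the episode above 0.015 m).
It fails at once if a dark chocolate is knocked over (angle between any of dark_choc_a, dark_choc_b's own z axis and vertical above 0.5 rad).
It fails at once if the ivory chocolate is pinched by a tong arm (over 4 N) (contact force between any of tong_left, tong_right and ivory_choc above 4 N).
It fails at once if the ivory chocolate is knocked over (angle between ivory_choc's own z axis and vertical above 1 rad).
It fails at once if the ivory chocolate is dropped onto the plinth from over 15 mm (z of ivory_choc in the frame of plinth above 0.015 m and horizontal distance between ivory_choc and plinth below 0.05 m and contact force between the fingers and ivory_choc below 0.01 N).
It also fails if it takes over 53 s, if anything falls off the work surface, if the arm or the gripper's body presses on something with over 40 N, if the wrist force passes 120 N, or if a joint passes its speed limit or range.

## Working session

There is one attempt and no reset: what is moved stays moved. The work goes in short steps, each a Python script; the robot and the scene stay as the last script left them, time stands still between calls to the robot, and variables do not carry over. Pictures are saved under pics/ and viewed, and the job is handed in when it is done.

```bash
mkdir -p pics; python3 - <<'E'
from bench import env,kinematics,monitor,eyes,job
import cv2,numpy as np
s=monitor.sense();print({k:np.round(v,3) for k,v in s.items()},env.hold_point_z)
for n in("top","side","wrist"):
    f=eyes.grab_frame(n);cv2.imwrite(f"pics/{n}0.png",f["frame"][:,:,::-1]);print(n,f["mtx"].round(1).tolist(),f["view"].round(3).tolist())
E
```

```text
{'clock': np.float64(0.0), 'joints': array([-1.554,  0.313,  1.498, -0.   ,  1.331, -0.223]), 'qvel': array([-0.002,  0.   , -0.001, -0.002,  0.001, -0.   ]), 'joint_efforts': array([-1.0000e-03, -4.1226e+01, -2.5974e+01, -0.0000e+00,  4.0000e-03,
       -0.0000e+00]), 'position': array([ 0.125, -0.51 ,  0.231]), 'ee_rot': array([ 0.437,  0.557, -0.436,  0.556]), 'contact_force': array([-1.021,  0.969, -0.24 ]), 'ft_torque': array([0.   , 0.013, 0.028]), 'finger_gap': np.float64(1.002)} 0.0187
top [[368.0, 0.0, 313.3], [0.0, 368.0, 196.0], [0.0, 0.0, 1.0]] [[-0.024, -1.0, 0.002, -0.051], [-0.985, 0.023, -0.17, 0.602], [0.17, -0.006, -0.985, 0.875], [0.0, 0.0, 0.0, 1.0]]
side [[385.8, 0.0, 316.0], [0.0, 385.8, 199.7], [0.0, 0.0, 1.0]] [[-0.986, -0.165, 0.007, 0.576], [-0.088, 0.487, -0.869, 0.131], [0.14, -0.858, -0.495, 0.845], [0.0, 0.0, 0.0, 1.0]]
wrist [[351.4, 0.0, 310.7], [0.0, 351.4, 199.2], [0.0, 0.0, 1.0]] [[0.238, -0.971, -0.0, -0.525], [-0.919, -0.225, 0.322, -0.042], [-0.313, -0.076, -0.947, 0.381], [0.0, 0.0, 0.0, 1.0]]
```

View pics/top0.png

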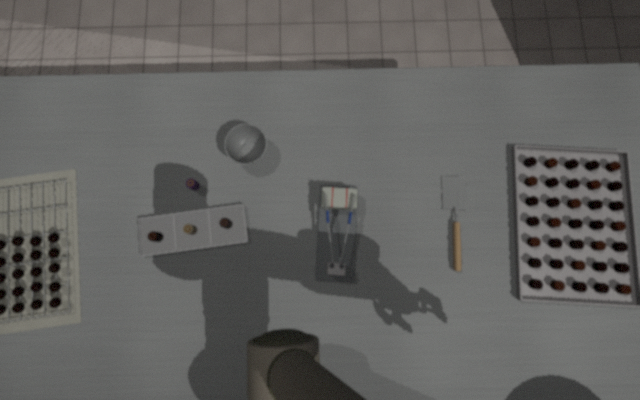

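View pics/side0.png

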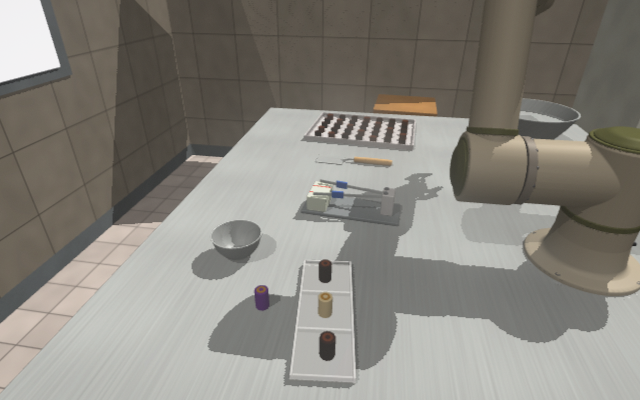

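View pics/wrist0.png

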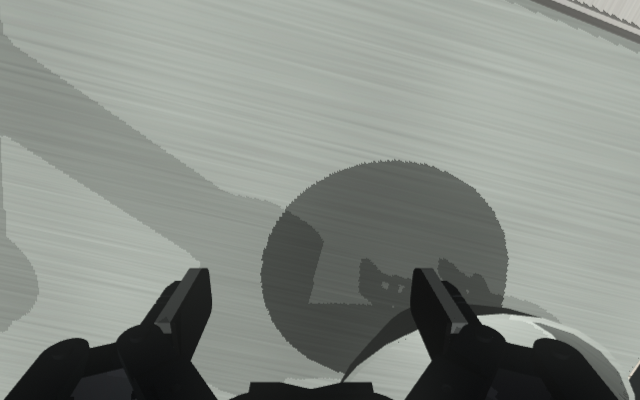

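Top view candidates: the middle of the tray at (190,229) is cream-coloured. The two at (155,236) and (226,223) are dark, and the one outside the tray at (193,184) is purple. In the side view these are (325,305), (327,345), (325,271) and (262,297). I choose the middle one and will check it in a crop.

```bash
cat > h.py <<'E'
from bench import env,kinematics,monitor,eyes,job
import cv2,numpy as np
from scipy.spatial.transform import Rotation as R
def back(f,u,v,z):
    K=f["mtx"];V=f["view"];Rm=V[:3,:3];t=V[:3,3]
    d=Rm.T@np.linalg.inv(K)@np.array([u,v,1.]);c=-Rm.T@t
    return c+d*(z-c[2])/d[2]
def proj(f,p):
    q=f["view"][:3,:3]@np.asarray(p)+f["view"][:3,3];q=f["mtx"]@q;return q[:2]/q[2]
def down(ang):  # jaw direction (tool z) at world yaw ang, tool x down
    z=np.array([np.cos(ang),np.sin(ang),0]);x=np.array([0,0,-1.]);y=np.cross(z,x)
    return R.from_matrix(np.c_[x,y,z]).as_quat()
E
python3 - <<'E'
from h import *
t=cv2.imread("pics/top0.png");s=cv2.imread("pics/side0.png")
a=cv2.resize(t[160:290,130:250],None,fx=3.3,fy=3.3);b=cv2.resize(t[170:300,300:420],None,fx=3.3,fy=3.3)
cv2.imwrite("pics/c1.png",cv2.convertScaleAbs(np.hstack([a,b]),alpha=1.7))
cv2.imwrite("pics/c2.png",np.hstack([cv2.resize(s[250:385,250:370],None,fx=3.3,fy=3.3),cv2.resize(s[155:290,290:410],None,fx=3.3,fy=3.3)]))
f=eyes.grab_frame("top")
for u,v,z in[(190,229,.044),(193,184,.04),(155,236,.044),(226,223,.044),(339,198,.05),(336,268,.068),(245,142,.05)]:print(u,v,back(f,u,v,z).round(3))
f=eyes.grab_frame("side")
for u,v,z in[(325,297,.044),(320,188,.05)]:print(u,v,back(f,u,v,z).round(3))
E
```

```text
190 229 [0.526 0.245 0.044]
193 184 [0.641 0.242 0.04 ]
155 236 [0.51  0.331 0.044]
226 223 [0.539 0.155 0.044]
339 198 [ 0.595 -0.13   0.05 ]
336 268 [ 0.422 -0.115  0.068]
245 142 [0.747 0.108 0.05 ]
325 297 [0.526 0.255 0.044]
320 188 [ 0.597 -0.135  0.05 ]
```

View pics/c1.png

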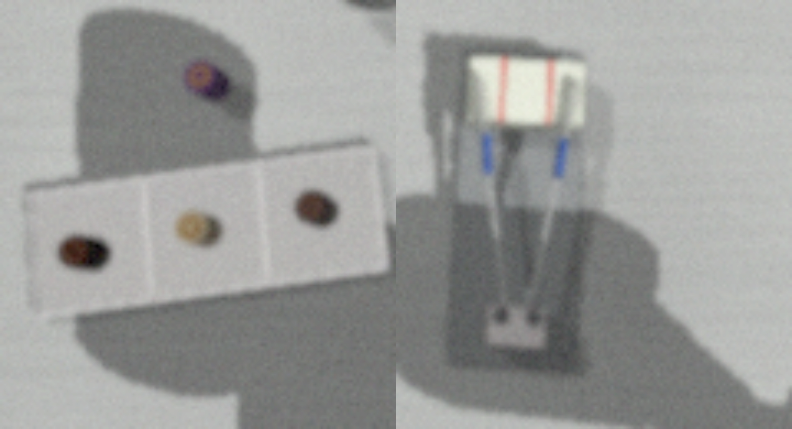

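View pics/c2.png

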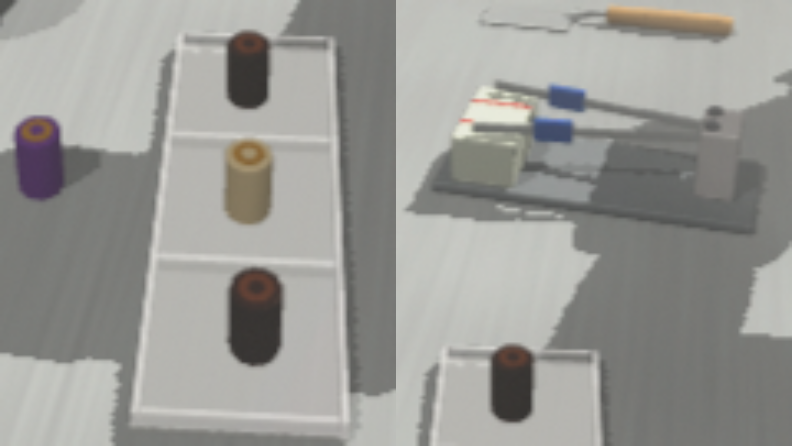

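The crop confirms that the ivory chocolate stands in the middle compartment at about (0.526, 0.25), with dark ones on either side and the purple one outside the tray. The main tong bars are cranked, and they lie parallel to the blue pads. Next I take a precise wrist view of the stand.

```bash
python3 - <<'E'
from h import *
f=eyes.grab_frame("wrist");V=f["view"];c=-V[:3,:3].T@V[:3,3]
s=monitor.sense();Rt=R.from_quat(s["ee_rot"]).as_matrix()
print("cam in tool",(Rt.T@(c-s["position"])).round(3), (Rt.T@V[:3,2-0].reshape(3) if 0 else Rt.T@V[2,:3]).round(3))
print(np.round(Rt,3).tolist())
# candidate look pose: jaw along stand y
ax=np.arctan2(-.015,.173); print("stand yaw",ax)
for a in (ax+np.pi/2,ax-np.pi/2,ax,ax+np.pi):
    print(a,[None if q is None else np.round(q,2) for q in (kinematics.ik([.545,-.125,.06],down(a)),kinematics.ik([.48,-.125,.27],down(a)),kinematics.ik([.53,.25,.02],down(a)))])
E
```

```text
cam in tool [-0.143  0.083  0.   ] [ 0.947 -0.322  0.001]
[[-0.0, 0.971, 0.238], [0.0, 0.238, -0.971], [-1.0, 0.0, -0.0]]
stand yaw -0.08648889991837472
1.484307426876522 [array([-0.43,  0.58,  1.59, -0.  ,  0.98, -1.92]), array([-0.49,  0.22,  1.51, -0.  ,  1.4 , -1.98]), array([ 0.24,  0.68,  1.52, -0.  ,  0.94, -1.24])]
-1.6572852267132712 [array([-0.43,  0.58,  1.59, -0.  ,  0.98,  1.22]), array([-0.49,  0.22,  1.51, -0.  ,  1.4 ,  1.17]), array([ 0.24,  0.68,  1.52, -0.  ,  0.94,  1.9 ])]
-0.08648889991837472 [array([-0.43,  0.58,  1.59, -0.  ,  0.98, -0.35]), array([-0.49,  0.22,  1.51, -0.  ,  1.4 , -0.4 ]), array([ 0.24,  0.68,  1.52, -0.  ,  0.94,  0.33])]
3.0551037536714185 [array([-0.43,  0.58,  1.59, -0.  ,  0.98,  2.79]), array([-0.49,  0.22,  1.51,  0.  ,  1.4 ,  2.74]), array([ 0.24,  0.68,  1.52, -0.  ,  0.94, -2.81])]
```

```bash
python3 - <<'E'
from h import *
env.reach([.53,-.122,.22],down(-1.657))
f=eyes.grab_frame("wrist");np.savez("w1.npz",mtx=f["mtx"],view=f["view"]);cv2.imwrite("pics/w1.png",f["frame"][:,:,::-1])
f=eyes.grab_frame("top");cv2.imwrite("pics/t1.png",f["frame"][:,:,::-1])
print(monitor.sense()["clock"],monitor.sense()["joints"].round(2))
E
```

```text
2.4167 [-0.44  0.36  1.46 -0.    1.32  1.22]
```

View pics/w1.png

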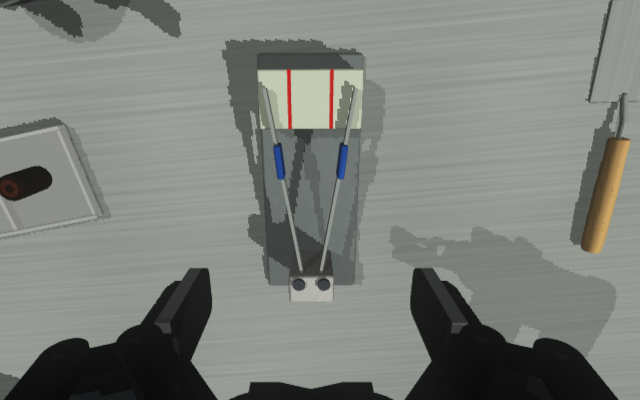

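The wrist view shows the plinth at x 258–365, y 70–129, with red lines at columns ~290 and ~332. The blue pads are at (279,161) and (342,161), and the post is at (312,288). I'll fit these by colour.

```bash
python3 - <<'E'
from h import *
im=cv2.imread("pics/w1.png").astype(int);f=np.load("w1.npz")
B,G,Rr=im[...,0],im[...,1],im[...,2]
red=(Rr-G>80)&(Rr-B>80);blue=(B-Rr>60)
m=np.zeros(red.shape,bool);m[60:140,250:370]=1
L=[]
for lo,hi in((270,310),(310,350)):
    v,u=np.nonzero(red&m);k=(u>=lo)&(u<hi);u,v=u[k],v[k]
    P=np.array([back(f,a,b,.05) for a,b in zip(u,v)])[:,:2]
    c=P.mean(0);d=np.linalg.svd(P-c)[2][0];d*=np.sign(d[0])
    t=(P-c)@d;L.append((c,d));print("line",c.round(4),"yaw",np.arctan2(d[1],d[0]).round(4),"len",(t.max()-t.min()).round(4),"mid",(c+d*(t.max()+t.min())/2).round(4))
# blue pads (top face z=.066)
for lo,hi in((260,300),(320,360)):
    v,u=np.nonzero(blue);k=(u>=lo)&(u<hi)&(v>130)&(v<200);print("pad px",u[k].min(),u[k].max(),v[k].min(),v[k].max(),back(f,u[k].mean(),v[k].mean(),.064).round(4))
n=(L[0][0]+L[1][0])/2;print("gap",np.linalg.norm(L[0][0]-L[1][0]))
for p in[(257.5,70,.05),(364.5,69,.05),(363,129,.05),(259,130,.05)]:print(p,back(f,*p).round(4))
for p in[(290,276,.068),(333,276,.068),(333,301,.068),(290,301,.068),(299,284,.071),(323,284,.071),(300,270,.061),(322,270,.061),(279,147,.061),(345,147,.061),(264,90,.061),(353,90,.061)]:print(p,back(f,*p).round(4))
c=im[235:310,270:360].astype(np.uint8);cv2.imwrite("pics/c3.png",np.hstack([cv2.resize(c,None,fx=4.4,fy=4.4,interpolation=cv2.INTER_CUBIC)[:330], cv2.resize(im[60:190,250:375].astype(np.uint8),(317,330))]))
E
```

```text
line [ 0.5992 -0.1106] yaw -0.0834 len 0.0488 mid [ 0.5984 -0.1105]
line [ 0.5952 -0.1465] yaw -0.0847 len 0.0488 mid [ 0.5953 -0.1465]
pad px 274 283 146 179 [ 0.5473 -0.0968  0.064 ]
pad px 338 347 146 178 [ 0.5429 -0.1521  0.064 ]
gap 0.03611339900378867
(257.5, 70, 0.05) [ 0.6242 -0.0869  0.05  ]
(364.5, 69, 0.05) [ 0.6172 -0.1761  0.05  ]
(363, 129, 0.05) [ 0.5676 -0.1729  0.05  ]
(259, 130, 0.05) [ 0.5747 -0.0815  0.05  ]
(290, 276, 0.068) [ 0.4368 -0.0953  0.068 ]
(333, 276, 0.068) [ 0.4332 -0.1364  0.068 ]
(333, 301, 0.068) [ 0.4052 -0.1345  0.068 ]
(290, 301, 0.068) [ 0.4089 -0.0923  0.068 ]
(299, 284, 0.071) [ 0.4292 -0.1033  0.071 ]
(323, 284, 0.071) [ 0.4272 -0.1262  0.071 ]
(300, 270, 0.061) [ 0.4384 -0.1049  0.061 ]
(322, 270, 0.061) [ 0.4366 -0.1263  0.061 ]
(279, 147, 0.061) [ 0.5601 -0.0984  0.061 ]
(345, 147, 0.061) [ 0.5552 -0.1553  0.061 ]
(264, 90, 0.061) [ 0.608  -0.0916  0.061 ]
(353, 90, 0.061) [ 0.6016 -0.1645  0.061 ]
```

View pics/c3.png

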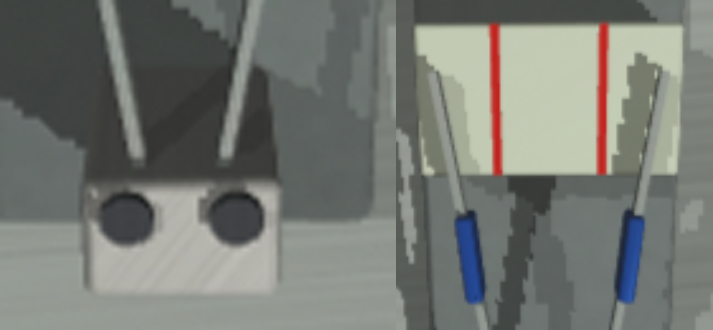

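```bash
cat >> h.py <<'E'
PL=np.array([.5965,-.1287]);YAW=-.084;AX=np.array([np.cos(YAW),np.sin(YAW)]);NY=np.array([-AX[1],AX[0]])
QY=down(YAW-np.pi/2)
def st(dx,dy,z): # stand coords rel. plinth
    p=PL+AX*dx+NY*dy;return [p[0],p[1],z]
def save(cam,name,box=None,s=1):
    f=eyes.grab_frame(cam);im=f["frame"][:,:,::-1].copy();cv2.imwrite(f"pics/raw_{name}.png",im)
    np.savez(f"{name}.npz",mtx=f["mtx"],view=f["view"])
    if box: x0,y0,x1,y1=box;im=cv2.resize(im[y0:y1,x0:x1],None,fx=s,fy=s,interpolation=cv2.INTER_CUBIC)
    cv2.imwrite(f"pics/{name}.png",im)
def stt(m=""):
    s=monitor.sense();print(m,"t",s["clock"].round(2),"gap",s["finger_gap"].round(4),"F",s["contact_force"].round(2),"p",s["position"].round(4))
E
python3 - <<'E'
from h import *
env.reach(st(-52,0,.12) if 0 else st(-.052,0,.12),QY)
env.movel(st(-.052,0,.040),velocity=.12,guard=15);stt()
try: env.close_gripper(5)
except Exception as e: print(repr(e))
stt("closed")
save("wrist","w2");save("side","s2",(260,130,420,250),5)
env.hold(.3);stt("closed")
E
```

```text
Traceback (most recent call last):
  File "h.py", line 23, in stt
    s=monitor.sense();print(m,"t",s["clock"].round(2),"gap",s["finger_gap"].round(4),"F",s["contact_force"].round(2),"p",s["position"].round(4))
                                  ^^^^^^^^^^^^^^^^
AttributeError: 'float' object has no attribute 'round'
```

```bash
sed -i 's/s\["clock"\].round(2)/round(float(s["clock"]),2)/;s/s\["finger_gap"\].round(4)/round(float(s["finger_gap"]),4)/' h.py
python3 - <<'E'
from h import *
stt()
try: env.close_gripper(5)
except Exception as e: print(repr(e))
stt("closed")
save("wrist","w2");save("side","s2",(260,130,420,250),5)
env.hold(.3);stt("closed")
E
```

```text
t 3.72 gap 0.9985 F [1.28 0.04 0.78] p [ 0.5453 -0.1246  0.0411]
closed t 4.33 gap 0.2233 F [ 1.76  5.25 10.2 ] p [ 0.5458 -0.124   0.0415]
closed t 4.72 gap 0.2262 F [ 1.89  5.2  11.2 ] p [ 0.5459 -0.124   0.0415]
```

View pics/w2.png

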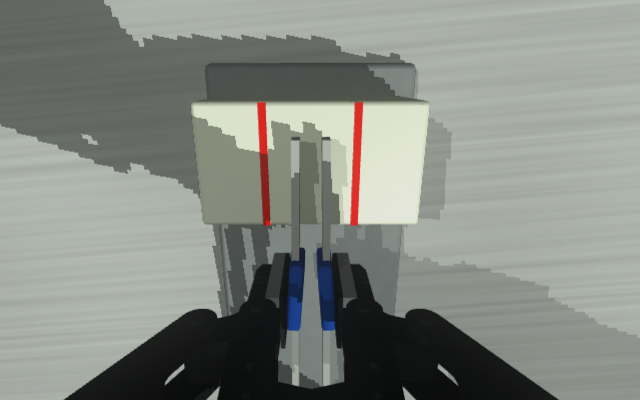

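View pics/s2.png

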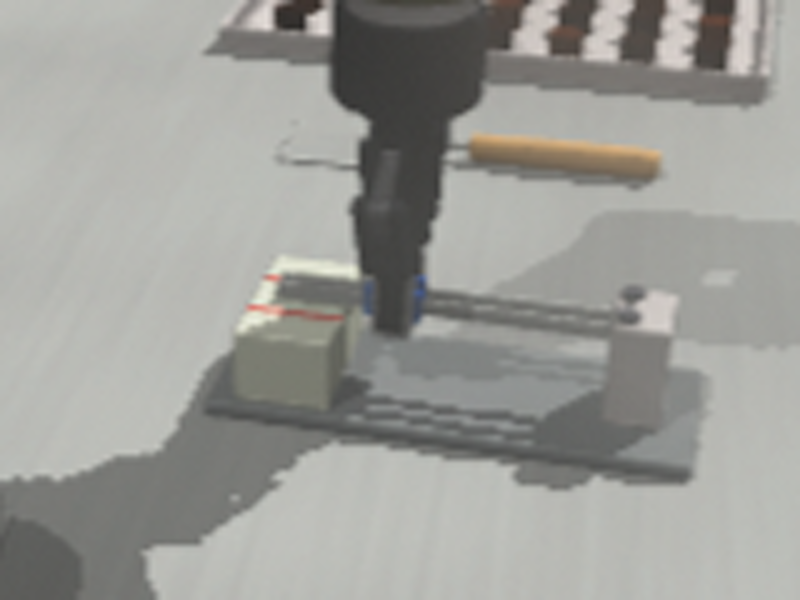

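The wrist image shows the tips at about (295,140) and (325,140), well inside the red lines at 263 and 357. So even the smallest grip drives the tongs to their stop, at a gap of about 19 mm, and would pinch the chocolate. The gripper has only two states, fully open or closed by force.

A position-controlled way is to leave the gripper open and twist it about the vertical, so that diagonal finger edges press the two arms inward. I'll test this now while the plinth is empty.

```bash
python3 - <<'E'
from h import *
env.release();stt("open")
for th in (.94,-.94):
    q=kinematics.ik(st(-.082,-.00175,.03),down(YAW-np.pi/2+th));print(th,None if q is None else q.round(2))
env.movel(st(-.082,-.00175,.030),velocity=.1,guard=15);stt()
env.reach(st(-.082,-.00175,.030),down(YAW-np.pi/2+.5));stt("th.5")
env.reach(st(-.082,-.00175,.030),down(YAW-np.pi/2+.88));stt("th.88")
save("wrist","w3");save("side","s3",(260,130,420,250),5)
E
```

```text
open t 5.38 gap 1.0028 F [ 0.93  0.15 -1.  ] p [ 0.5447 -0.1244  0.0401]
0.94 [-0.46  0.57  1.7  -0.    0.87  0.26]
-0.94 [-0.46  0.57  1.7  -0.    0.87  2.14]
 t 5.85 gap 1.0055 F [-0.03 -0.42  0.05] p [ 0.5151 -0.1238  0.0304]
th.5 t 6.4 gap 1.0025 F [-0.06  0.59  0.01] p [ 0.5151 -0.1237  0.0302]
th.88 t 6.85 gap 0.999 F [-0.6   0.57 -0.24] p [ 0.5146 -0.1236  0.03  ]
```

View pics/w3.png

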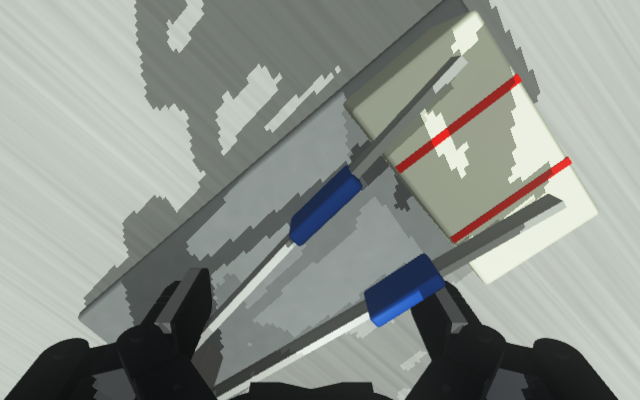

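View pics/s3.png

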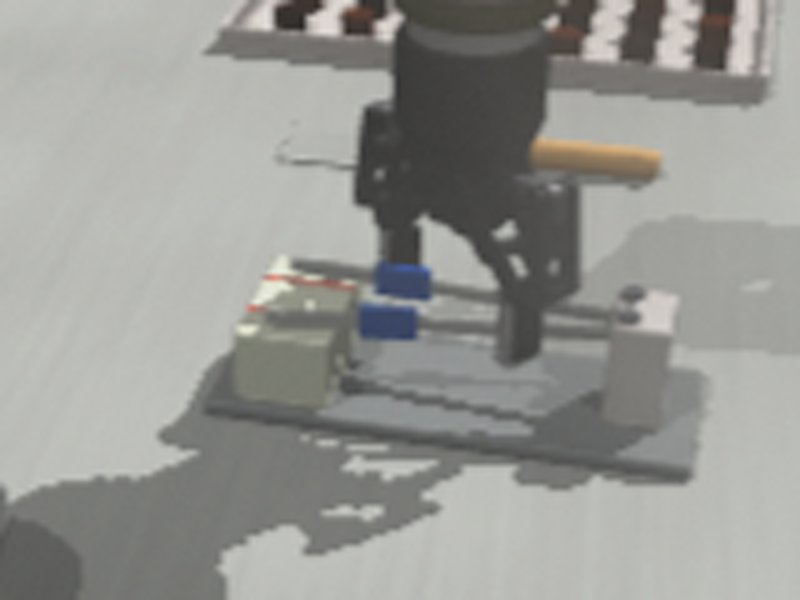

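The fingers straddle the arms at θ=0.88. The right finger touches the right blue pad at (440,290) and the left finger is near the left bar at (205,330). The tips are still outside the lines, so I twist further.

```bash
python3 - <<'E'
from h import *
for i,th in enumerate((.96,1.0)):
    env.reach(st(-.082,-.00175,.030),down(YAW-np.pi/2+th));stt(f"th{th}")
    save("wrist",f"w4{i}")
a=[cv2.imread(f"pics/w4{i}.png")[0:340,200:600] for i in(0,1)];cv2.imwrite("pics/w4.png",np.hstack(a))
E
```

```text
th0.96 t 7.2 gap 0.9991 F [ 2.6   4.51 -0.68] p [ 0.5149 -0.1231  0.03  ]
th1.0 t 7.5 gap 0.9999 F [ 3.22  6.35 -1.07] p [ 0.515  -0.1229  0.03  ]
```

View pics/w4.png

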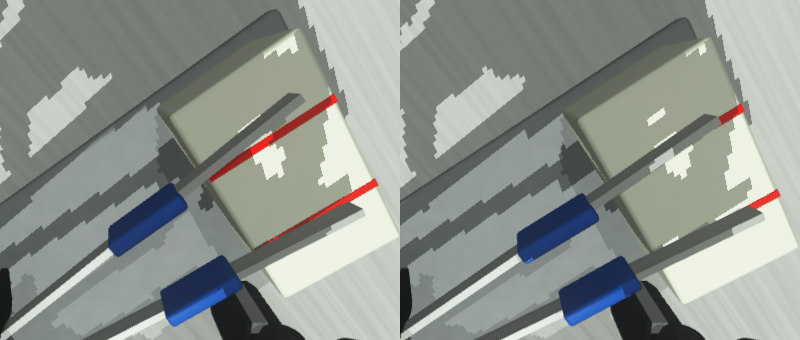

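```bash
python3 - <<'E'
from h import *
f=np.load("w41.npz")
im=cv2.imread("pics/w41.png")
for nm,y in(("L",.018),("R",-.018)):
    p=[proj(f,st(x,y*1.0,.061)) for x in(-.02,0,.01)];q=[proj(f,st(x,y,.05)) for x in(-.025,.025)]
    print(nm,np.round(p,1).tolist(),np.round(q,1).tolist())
    for a in p:cv2.circle(im,tuple(int(v*1) for v in a.round()),2,(0,255,0),-1)
    cv2.line(im,*[tuple(int(v) for v in a.round()) for a in q],(255,255,0),1)
for u,v in((518,117),(563,210)):
    p=back(f,u,v,.061)[:2]-PL;print("tipend stand",(p@AX).round(4),(p@NY).round(4))
cv2.imwrite("pics/w5.png",cv2.resize(im[60:260,350:600],None,fx=3,fy=3))
E
```

```text
L [[434.1, 185.1], [489.8, 152.9], [519.0, 136.1]] [[411.7, 183.7], [542.4, 107.2]]
R [[478.7, 265.5], [531.3, 238.1], [558.7, 223.8]] [[454.3, 257.6], [577.9, 191.8]]
tipend stand 0.012 0.0238
tipend stand 0.013 -0.0139
```

View pics/w5.png

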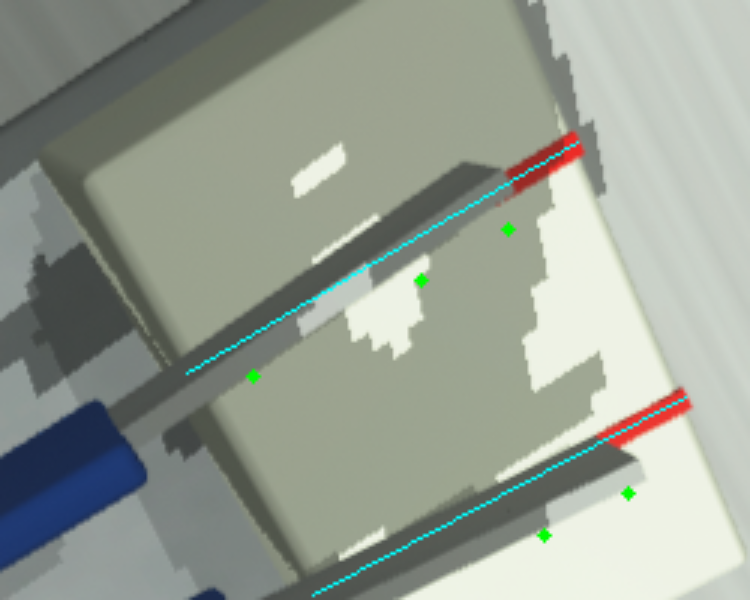

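The twist holds a steady gap. At θ=1.0 the tips measure about L +21.7 and R −15.1 mm, so the gap is about 36.8 mm, shifted left by about 3 mm. I correct the lateral offset and check again.

```bash
cat >> h.py <<'E'
def overlay(name,out):
    f=np.load(name+".npz");im=cv2.imread(f"pics/raw_{name}.png")
    b=cv2.resize(im,None,fx=3,fy=3,interpolation=cv2.INTER_CUBIC)
    def P(x,y,z): return tuple(int(v) for v in (proj(f,st(x,y,z))*3+1).round())
    for sgn in(1,-1):
        for o,c in((-.004,(255,0,255)),(0,(0,255,0)),(.004,(255,0,255))):
            cv2.line(b,P(0,sgn*.018+o,.061),P(.010,sgn*(.0184)+o,.061),c,1)
        cv2.line(b,P(-.025,sgn*.018,.05),P(.025,sgn*.018,.05),(255,255,0),1)
    c=np.array(P(0,0,.055));x0,y0=max(c[0]-330,0),max(c[1]-270,0);cv2.imwrite(f"pics/{out}.png",b[y0:y0+540,x0:x0+660])
E
python3 - <<'E'
from h import *
env.reach(st(-.082,-.00337,.030),down(YAW-np.pi/2+.986));stt()
save("wrist","w6");overlay("w6","o6")
E
```

```text
t 7.8 gap 0.998 F [ 3.4   7.7  -1.22] p [ 0.5148 -0.1244  0.03  ]
```

View pics/o6.png

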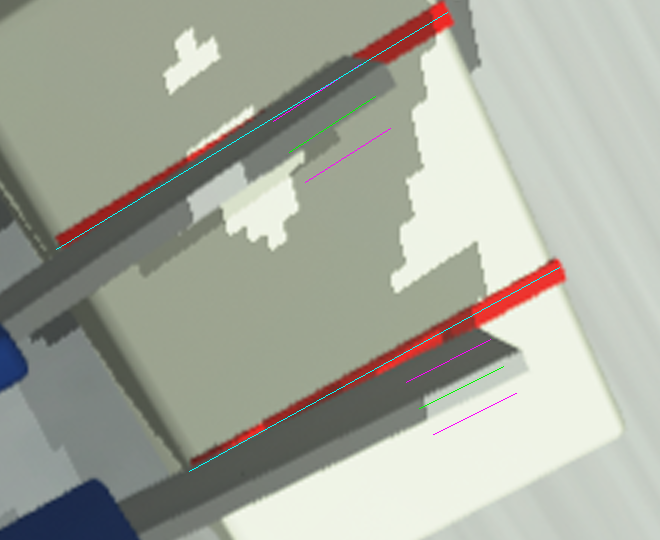

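The tips sit about 1 mm or less from their marks (green), with a gap near 36.5 mm, so this squeeze pose works. Now I untwist, leave and look at the ivory chocolate.

```bash
python3 - <<'E'
from h import *
env.reach(st(-.082,-.0034,.030),down(YAW-np.pi/2+.2))
env.movel(st(-.082,-.0034,.13),velocity=.2);stt()
env.reach([.526,.265,.2],down(.16));stt()
save("wrist","w7")
E
```

```text
t 9.28 gap 0.9999 F [-0.04  1.34  0.2 ] p [ 0.514 -0.125  0.129]
 t 10.75 gap 1.0042 F [-0.9  -0.36 -0.19] p [0.5263 0.2641 0.1995]
```

View pics/w7.png

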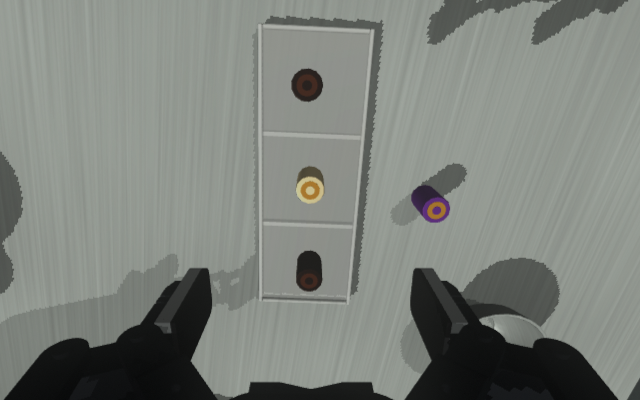

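The ivory top ring is at (310,190) in the middle compartment, the dark ones at (307,85) and (309,281), and the purple one outside at (436,210).

```bash
python3 - <<'E'
from h import *
f=np.load("w7.npz");im=cv2.imread("pics/w7.png");hsv=cv2.cvtColor(im,cv2.COLOR_BGR2HSV)
m=((hsv[...,2]>130)&(hsv[...,1]>60)).astype(np.uint8);m[:150]=0;m[225:]=0;m[:,:280]=0;m[:,340:]=0
v,u=np.nonzero(m);print(len(u),u.min(),u.max(),v.min(),v.max())
cu,cv_=(u.min()+u.max())/2,(v.min()+v.max())/2
p=back(f,cu,cv_,.044);print(cu,cv_,p.round(4),"diam",np.linalg.norm(back(f,u.min(),cv_,.044)-back(f,u.max()+1,cv_,.044)).round(4),np.linalg.norm(back(f,cu,v.min(),.044)-back(f,cu,v.max()+1,.044)).round(4))
for q in((307,85),(309,281)):print(back(f,*q,.044).round(4))
E
```

```text
574 297 323 176 203
310.0 189.5 [0.5273 0.2538 0.044 ] diam 0.024 0.0261
[0.5111 0.3408 0.044 ]
[0.5411 0.1612 0.044 ]
```

```bash
python3 - <<'E'
from h import *
P=[.5273,.2538];q=down(.16)
env.reach([*P,.09],q)
print(env.movel([*P,.014],velocity=.08,guard=12));stt()
env.close_gripper(30);stt("grip")
env.movel([P[0],P[1],.16],velocity=.12);stt("up")
save("wrist","w8");save("side","s8",(230,150,430,400),2.4)
E
```

```text
False
 t 12.42 gap 0.9999 F [-0.5  -0.43  0.  ] p [0.5277 0.2539 0.0145]
grip t 12.99 gap 0.2951 F [-0.95  0.27  2.85] p [0.5275 0.2538 0.0142]
up t 14.36 gap 0.298 F [-0.85 -0.14 -0.17] p [0.527  0.2537 0.1592]
```

View pics/w8.png

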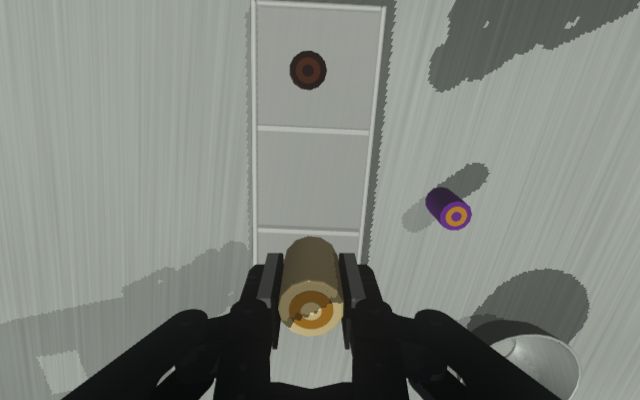

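View pics/s8.png

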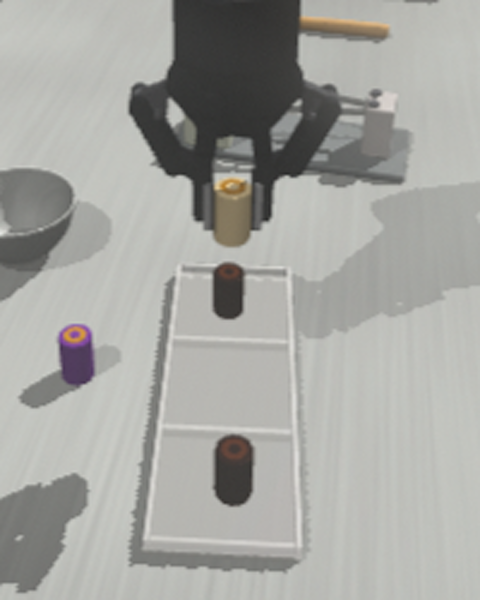

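The chocolate is gripped upright, with its top at about (311,308), and both dark ones are undisturbed. Now I place it.

```bash
python3 - <<'E'
from h import *
f=np.load("w8.npz");p=monitor.sense()["position"]
off=back(f,311,308,.189)-p;print("off",off.round(4))
o=R.from_quat(monitor.sense()["ee_rot"]).inv().apply([off[0],off[1],0]);print("tool off",o.round(4))
q=down(YAW)
env.reach(st(0,0,.13),q);stt()
hit=env.movel(st(0,0,.0612),velocity=.05,guard=4);stt(f"down {hit}")
save("wrist","w9");save("side","s9",(270,110,400,240),4.5)
E
```

```text
off [0.0001 0.0002 0.0297]
tool off [-0.      0.0002  0.0001]
 t 15.91 gap 0.2925 F [ 0.07 -0.51 -0.89] p [ 0.5967 -0.1276  0.1301]
down False t 17.43 gap 0.2972 F [ 0.37 -0.3  -0.76] p [ 0.5967 -0.1288  0.0616]
```

View pics/w9.png

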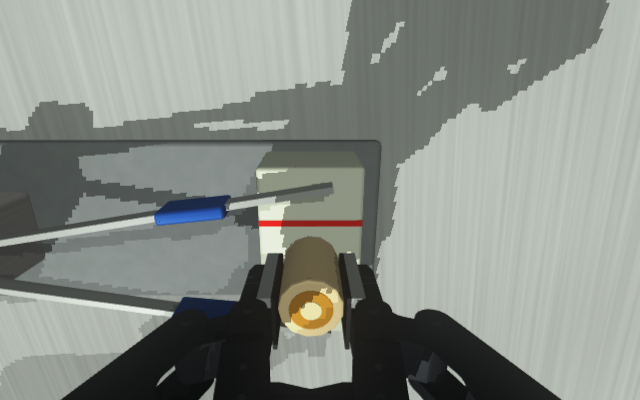

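View pics/s9.png

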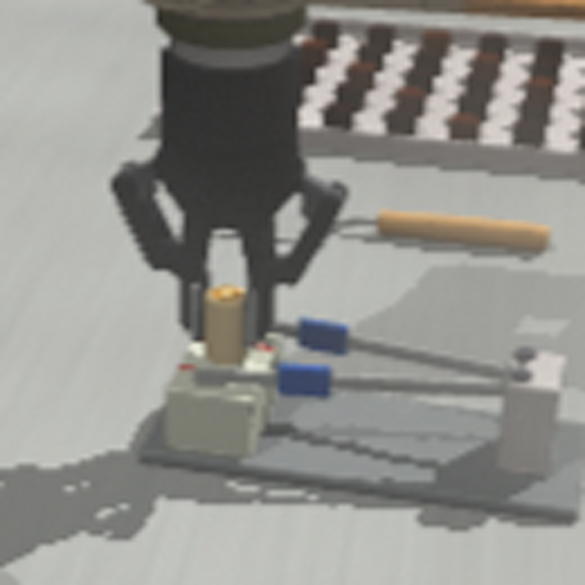

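The chocolate is upright over the plinth middle, with clear space to the tongs and about 1 mm left to go. I lower it until it touches, let go and rise.

```bash
python3 - <<'E'
from h import *
hit=env.movel(st(0,0,.0575),velocity=.015,guard=3);stt(f"touch {hit}")
env.release();env.hold(.3);stt("open")
env.movel(st(0,0,.15),velocity=.12);stt()
env.reach(st(-.06,0,.2),QY)
save("wrist","w10");save("side","s10",(270,110,400,240),4.5);stt()
E
```

```text
touch True t 17.75 gap 0.2957 F [-0.52  0.41  4.37] p [ 0.5968 -0.1288  0.0602]
open t 18.67 gap 0.9979 F [-0.07 -0.29  0.18] p [ 0.5963 -0.1286  0.0595]
 t 19.57 gap 1.0025 F [-0.5   1.34 -0.01] p [ 0.5961 -0.1285  0.1492]
 t 21.05 gap 0.9996 F [-0.05  0.06  0.1 ] p [ 0.5367 -0.1236  0.1997]
```

View pics/w10.png

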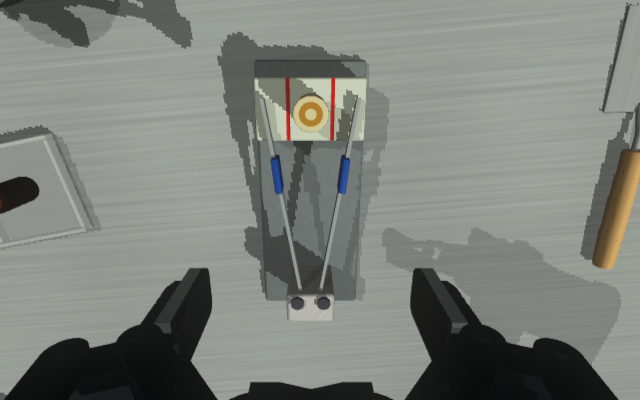

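View pics/s10.png

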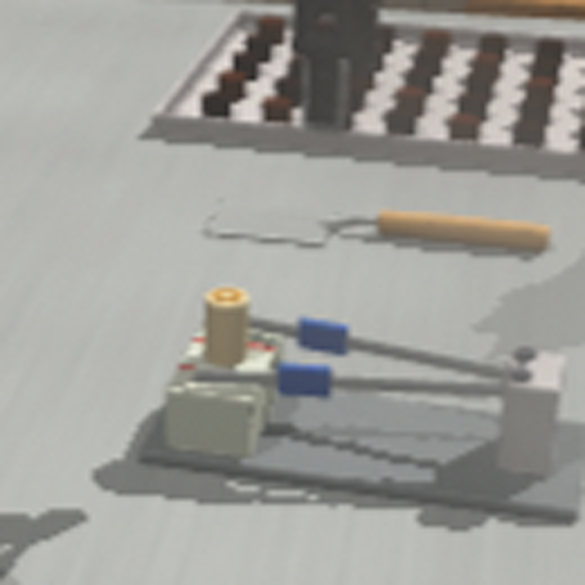

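The chocolate stands upright with its top at (311,114), midway between the lines. Now I use the rehearsed twist squeeze.

```bash
python3 - <<'E'
from h import *
f=np.load("w10.npz");p=back(f,311,114,.09)[:2]-PL;print("choc stand",(p@AX).round(4),(p@NY).round(4))
a=YAW-np.pi/2
env.reach(st(-.082,-.0034,.13),down(a+.2))
env.movel(st(-.082,-.0034,.030),velocity=.1,guard=15);stt()
for th in(.6,.86,.95,.986):
    env.reach(st(-.082,-.0034,.030),down(a+th));stt(th)
env.hold(.3);stt()
save("wrist","w11");overlay("w11","o11")
E
```

```text
choc stand 0.0003 -0.0007
 t 22.59 gap 1.0003 F [0.39 0.33 0.12] p [ 0.5149 -0.1254  0.0306]
0.6 t 23.06 gap 1.0001 F [ 0.21 -0.33  0.25] p [ 0.5147 -0.1253  0.0304]
0.86 t 23.42 gap 0.9976 F [-0.12  1.15  0.19] p [ 0.5145 -0.1251  0.0301]
0.95 t 23.67 gap 1.0013 F [2.12 4.79 1.31] p [ 0.5147 -0.1245  0.0301]
0.986 t 23.92 gap 0.9992 F [ 3.14  8.14 -0.14] p [ 0.5148 -0.1242  0.03  ]
 t 24.22 gap 0.9997 F [3.3  7.28 0.28] p [ 0.5148 -0.1242  0.03  ]
```

View pics/o11.png

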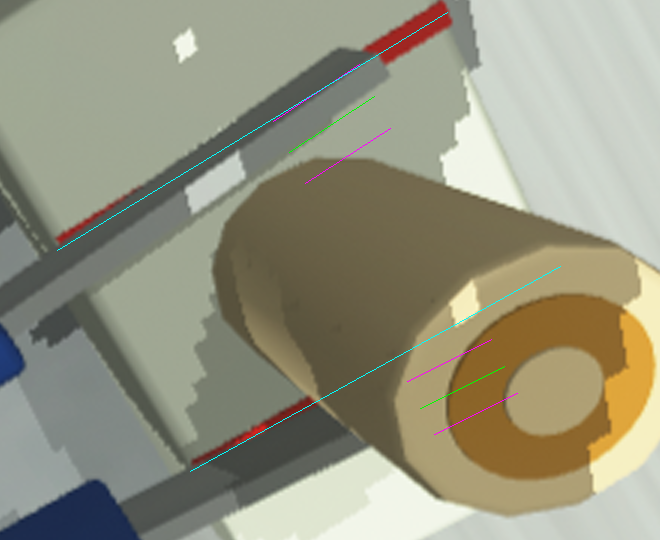

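View pics/w11.png

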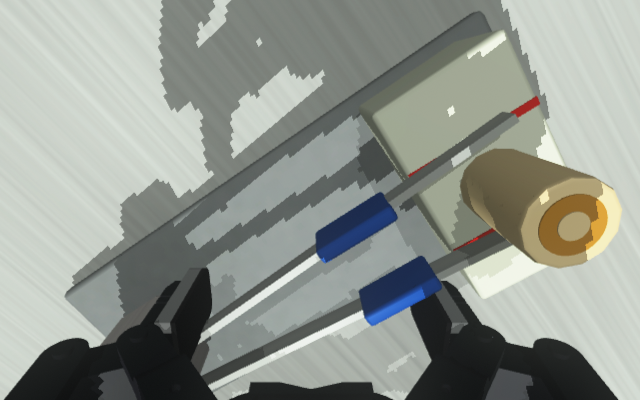

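The left tip reads roughly 1.5 mm outside its mark and the right is mostly hidden behind the chocolate. I measure both bars numerically from this picture.

```bash
python3 - <<'E'
from h import *
for n in("w6","w11"):
    f=np.load(n+".npz");im=cv2.imread(f"pics/raw_{n}.png")
    # rectify plane z=.061 into stand coords: 0.2mm/px, dx -60..20mm, dy +40..-40
    S=[(-.06,.04),(.02,.04),(.02,-.04),(-.06,-.04)]
    H=cv2.getPerspectiveTransform(np.float32([proj(f,st(x,y,.061)) for x,y in S]),np.float32([(0,0),(560,0),(560,560),(0,560)]))
    w=cv2.warpPerspective(im,H,(560,560),flags=cv2.INTER_CUBIC)
    for y in(18,-18):
        cv2.line(w,(380,int((40-y)*7)),(500,int((40-y)*7)),(0,255,0),1)
    cv2.imwrite(f"pics/r_{n}.png",w)
a=np.hstack([cv2.imread("pics/r_w6.png")[:,160:],cv2.imread("pics/r_w11.png")[:,160:]]);cv2.imwrite("pics/r.png",a)
E
```

```text
(no output)
```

View pics/r.png

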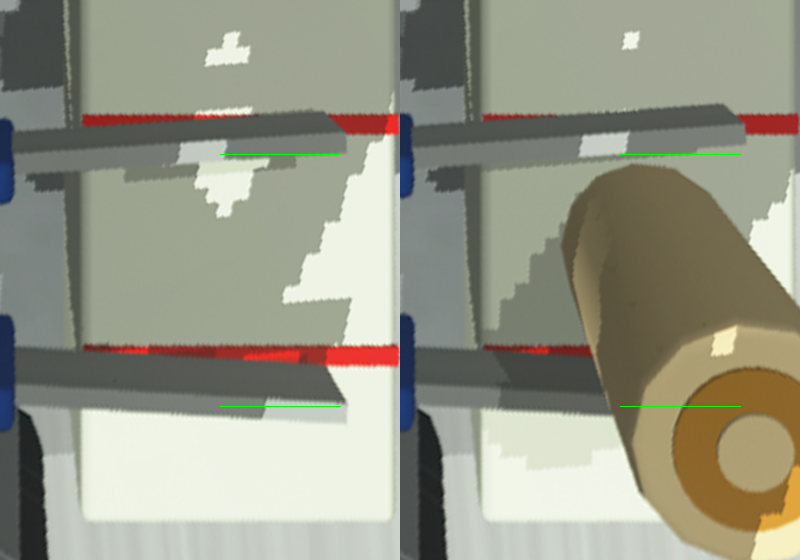

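The top strips put the left tip at about +19.6 mm and the right at about −18.0 mm, a gap of about 37.6 mm. A small trim brings the left in, then I hold.

```bash
python3 - <<'E'
from h import *
env.reach(st(-.082,-.0036,.030),down(YAW-np.pi/2+.992));stt()
env.hold(.5);save("wrist","w12")
env.hold(1.5);stt()
save("wrist","w13");save("side","s13",(270,110,400,240),3)
for n in("w12","w13"):
    f=np.load(n+".npz");im=cv2.imread(f"pics/raw_{n}.png")
    S=[(-.06,.04),(.02,.04),(.02,-.04),(-.06,-.04)]
    H=cv2.getPerspectiveTransform(np.float32([proj(f,st(x,y,.061)) for x,y in S]),np.float32([(0,0),(560,0),(560,560),(0,560)]))
    w=cv2.warpPerspective(im,H,(560,560),flags=cv2.INTER_CUBIC)
    for y in(18,-18): cv2.line(w,(380,int((40-y)*7)),(500,int((40-y)*7)),(0,255,0),1)
    cv2.imwrite(f"pics/r_{n}.png",w)
s=cv2.imread("pics/s13.png");s=cv2.copyMakeBorder(s,0,max(0,560-s.shape[0]),0,0,0)[:560]
cv2.imwrite("pics/r2.png",np.hstack([cv2.imread("pics/r_w13.png")[:,160:],s]))
print(np.abs(cv2.imread("pics/raw_w12.png").astype(int)-cv2.imread("pics/raw_w13.png")).mean())
E
```

```text
t 24.52 gap 1.0012 F [3.87 8.83 0.41] p [ 0.5149 -0.1243  0.03  ]
 t 26.57 gap 1.0 F [3.5  9.16 0.42] p [ 0.5149 -0.1243  0.03  ]
0.3440989583333333
```

View pics/r2.png

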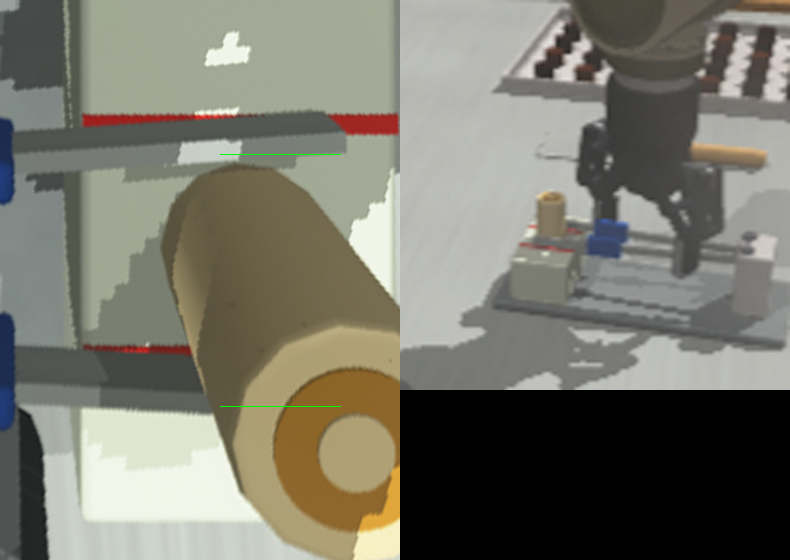

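The tips are now at about +18.9 mm and −18 mm, steady between the two pictures, and the chocolate stands upright. I hold a little longer and hand in.

```bash
python3 - <<'E'
from h import *
env.hold(1.5);stt();job.hand_in()
E
```

```text
t 28.17 gap 1.0007 F [ 3.76  8.61 -0.23] p [ 0.5149 -0.1243  0.03  ]
the job is handed in; nothing more can be done
```

The ivory chocolate stands upright on the plinth, let go, and the tongs are held squeezed at the red lines. I handed the job in at 28 s of the 53 s; no verdict is reported.

- **Chocolate:** I lowered it from the middle compartment until it touched, then released it. It measured about 0.8 mm from the plinth's middle before the squeeze. In the last pictures it is still upright and untouched by the fingers.
- **How I squeezed:** I did not close the fingers on both blue pads. In a trial with the plinth still empty, closing the gripper there (I asked for 5 N; its stated minimum is 20 N) drove the tongs to their stop, which would pinch the chocolate. Instead the open gripper is twisted about 57° around the vertical. One finger edge presses the right blue pad and the other presses the left arm's bar, about 48 mm from its hinge by the geometry I planned.
- **Tips:** My last picture put the left tip at about +18.9 mm and the right at about −18 mm, so the gap is about 37 mm. The pose held without change for more than 3 s before hand-in.
- **Less certain:**
  - The right tip was hidden behind the chocolate at the end. Its value comes from the visible part of the bar, compared with the trial.
  - I had no separate force reading for each arm. The net force on the tool was about 9 N, and both arms were visibly displaced.
- **Other objects:** Both dark chocolates looked undisturbed after the pick. The spatula was in place in the side picture taken after the placing, and the bowl was last seen at the pick. I did not measure any of them again.

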